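# Pack the vanity box, close it, and take its outer lid off again

## Task

Put the round soap and the pumice block down in the wells of the vanity box base that match their shapes, then lower the two nested lids, kept together, onto the base until the inner lid is fully home; do not drop them. Then lift off the outer lid alone by its knob, straight up, leaving the inner lid seated and undisturbed so that small things can be laid in its dish, and finish still holding the outer lid level, about 10 cm above the inner lid. Leave the soap holder, the cup and the clips where they stand.

Things in the scene. Friction and masses are not known exactly. Their poses are not given: they have to be found in the camera images.
- base: Loose cast-stone base, 0.45 kg. Origin: centre of underside, z up, x lengthwise. Foot plate 147 x 78 x 6 mm; on it a block 125 (x) x 58 (y) mm, flat top at z = 20 mm, top edges rounded 3 mm, with a round well to -x and an oblong one to +x, 12 mm deep. The inner lid slips over the block and rests on the foot plate: its origin 6 mm above this one, long sides parallel, either way round
- round_well (a point): Centre of the floor of the base's round well (45 mm across, 12 mm deep); at x = -33, y = 0, z = 8 mm in the base's frame
- oblong_well (a point): Centre of the floor of the base's oblong well (59 mm along the base's x, 39 mm along its y, 12 mm deep); at x = +26, y = 0, z = 8 mm in the base's frame. Parts stand 18 mm out of the wells; fingers can go as low as the block's top
- soap: Round cake of hard soap, upright cylinder 40 mm across, 30 mm high, lower edge rounded 5 mm, about 40 g, cream. Origin: centre of its underside
- pumice: Oblong grey pumice block 54 (its x) x 34 (its y) x 30 (z) mm, lower edges rounded 5 mm, about 40 g. Origin: centre of its underside
- inner_lid: White hollow cover, open below, outside 135 (x) x 68 (y) mm, inside 129 x 62, about 90 g. Origin: centre of lower edge, z up. Dish floor on top 39 mm, dish rim (4 mm wide) 46 mm above the origin. Starts standing on the crate top with the outer lid nested on it. Taken by its upright long sides (68 mm across) from above, fingers astride the outer lid, which is narrower, the pair moves together
- outer_lid: Wooden lid, about 70 g, lying loose on the inner lid: plug 123 x 56 x 5 mm in the dish (2 mm play), above it a plate 131 (x) x 64 (y) x 7 mm resting on the dish rim, and an upright round knob 26 mm across, 22 mm high, at its centre. Origin: centre of the plug's underside, nested 41 mm above the inner lid's origin. Plate top at 12 mm, knob top at 34 mm above the origin
- soap_holder: Bystander: round grey soap holder 104 mm across, 20 mm high. Origin: centre of its underside
- cup: Bystander: blue ceramic toothbrush cup 72 mm across, 90 mm high. Origin: centre of its underside
- clip_a: Bystander: white plastic towel clip shaped like a flip-flop, about 117 x 36 x 45 mm. Origin on its underside, near mid-length
- clip_b: Bystander: the second towel clip, like the first
There are look-alikes about, which are no part of the job. What is shaped like the soap but brown is not meant. Leave any yellow look-alike of the outer_lid alone.

How it is judged:
On the way, in this order (a step that is already met when the one before it is completed fails the run):
1. the soap lies in the round well and the pumice in the oblong well, both down on the floor (z of soap in the frame of round_well below 0.003 m and horizontal distance between soap and round_well below 0.005 m and z of pumice in the frame of oblong_well below 0.003 m and horizontal distance between pumice and oblong_well below 0.005 m), for 0.2 s.
2. the inner lid is home on the base with the outer lid still nested on it (z of inner_lid in the frame of base below 0.0085 m and horizontal distance between inner_lid and base below 0.006 m and angle between the x axis of inner_lid and the x axis of base, either way round below 0.08 rad and z of outer_lid in the frame of inner_lid below 0.044 m), for 0.2 s.
At the end, for the whole second after the job is handed in: Soap and pumice down in their wells (3 mm in height, 5 mm sideways). Inner lid home (2.5 mm up, 6 mm sideways, 0.08 rad), level, at rest, untouched. Outer lid in the fingers, still, level within 0.25 rad, 60 to 160 mm above where it nests, within 50 mm sideways of the inner lid's middle (all of step 1 and z of inner_lid in the frame of base below 0.0085 m and horizontal distance between inner_lid and base below 0.006 m and angle between the x axis of inner_lid and the x axis of base, either way round below 0.08 rad and angle between each of inner_lid, base's own z axis and vertical below 0.05 rad and linear speed of each of inner_lid, outer_lid below 0.03 m/s and z of outer_lid in the frame of inner_lid between 0.101 and 0.201 m and horizontal distance between outer_lid and inner_lid below 0.05 m and angle between outer_lid's own z axis and vertical below 0.25 rad and contact force between outer_lid and the fingers above 0.5 N and contact force between each of outer_lid, the fingers and inner_lid below 0.05 N); the arm keeps its last pose, push and grip.
It fails at once if the outer lid comes off the inner lid while the inner lid is not home on the base (distance between outer_lid and inner_lid above 0.052 m and (z of inner_lid in the frame of base above 0.01 m or horizontal distance between inner_lid and base above 0.008 m)).
It fails at once if the lids are dropped (the inner lid falls out of the fingers from more than about 8 mm) (linear speed of inner_lid above 0.4 m/s and contact force between the fingers and inner_lid below 0.05 N).
It fails at once if a bystander is shifted by more than 20 mm (distance of any of soap_holder, cup, clip_a, clip_b from where it was at the start of the episode above 0.02 m).
It also fails if it takes over 72 s, if anything falls off the work surface, if the arm or the gripper's body presses on something with over 40 N, if the wrist force passes 120 N, or if a joint passes its speed limit or range.

## Robot

A 7-joint arm with a two-finger parallel gripper is mounted at the origin on the work surface. World frame = base frame: x ahead of the robot, y to its left, z up, the work surface at z = 0. Lengths are in m, angles in rad, forces in N, time in s.
With the tool pointing down it reaches from about 0.4 to 0.9 m from the base axis. Payload 5.5 kg.
Tool frame: the origin (TCP) lies between the finger pads; the fingertips stand 25 mm ahead of it and the grasp point (between the pads) lies 6 mm ahead of it; y points along the fingers, z is the direction in which the jaws open and shut, and the axes are right-handed (so a half turn about y gives the same grasp; the last joint's range is limited). The gripper opens to 92 mm and grips with 3 to 60 N. Pads are 19 mm wide; open, the fingers measure 130 mm over their backs; the gripper's body (75 mm by 190 mm) begins 47 mm behind the grasp point.
Start: joints at [-1.031, 0.501, -0.427, 1.55, 0.221, 1.138, -0.21], TCP at [0.178, 0.625, 0.252] pointing down, gripper open.
Joint ranges: [-2.88, 2.88], [-0.31, 2.03], [-1.54, 1.56], [0.2, 2.42], [-1.41, 4.55], [0.19, 2.02], [-2.57, 2.57]. Speed limits (rad/s): [2.57, 2.57, 3.14, 3.14, 3.14, 3.14, 3.14].

## Interface

Orientations are given as a unit quaternion [x, y, z, w].
In Python, from cell import ctrl gives the robot as it stands.
- The arm moves only by the shell command python3 -m crank 'ROWS'. ROWS is JSON, a list of rows, each a list of 5 numbers: the opening, from 0 (shut) to 1 (fully open), then the shift along the tool's x, y, z as a fraction of full scale, then the turn about the tool's y as a fraction of full scale. A call has 1 to 20 rows; each row shifts and turns the commanded pose from where the row before left it, along the tool's axes as they then stand; what a row does not reach is not made up. Full scale, the value 1, is 25 mm for a shift and 60 degrees for a turn. A row lasts 1/8 s, in which the tool goes at most 62.5 mm and 10.7 degrees, less where a joint would pass 70% of its speed; a pose out of reach is approached as far as the arm can. A call with a number of a shift or a turn outside -1 to 1 is refused whole. A call with a gripper value outside its range is refused whole. The fingers move at their own pace and stop on an object; the grip force is fixed at half the most. Time passes only in rows, so rows that do not move let the fingers close. It gives the time, the measured TCP pose, the force and the opening at its end, in the units of the state.
- ctrl.sense(): the state, without advancing time (a new reading comes with each control period).
- ctrl.camera(name): name is "scene" or "top" or "wrist"; returns the picture (400x640x3 uint8, red, green, blue); there is no depth.
- ctrl.calibration(name): a dict with "intrinsics" (3x3 intrinsics, pixels), "k1" (the pictures are not rectified: a ray, as slopes to the right and down, at radius r is drawn at 1 + k1 r^2 times it, then the intrinsics apply), "origin" and "attitude" of the camera in the world; the wrist camera has in their place "T_tool_cam" (4x4, takes a point from camera to tool coordinates, whose origin is the TCP and whose axes are the tool frame's). Camera axes: x right, y up, looking along -z (the intrinsics and any distortion apply to the point x, -y, -z); pixel columns grow to the right and rows downward; lengths in m; the calibration is good to about 2 mm. A picture is of the moment at which its call begins: read the wrist's pose just before it. calibration takes no time and is no camera call.
- ctrl.close_job(): hands the job in, once; it reports no verdict.
The state is a dict: "t": time; "joint_pos": joint angles; "joint_vel": joint speeds; "joint_torque": joint torques, N m; "ee_pos": TCP position; "eef_rot": TCP orientation; "ft_force": force on the tool from outside, world axes, zero at the start; "wrist_torque": the same for the moment, N m; "finger_gap": finger opening in m.
Only numpy, scipy, OpenCV 4.12 (cv2) and the standard library are available. Lean on these libraries where they do the work, as an engineer would, in place of code of your own. Each camera call takes 0.05 s, during which the arm holds its last target. There are 200 camera calls.

## Working session

There is one attempt and no reset: what is moved stays moved. The work goes in short steps, Python scripts to look and compute and a shell command to move; the robot and the scene stay as the last step left them, time stands still between calls to the robot, and variables do not carry over. Pictures are saved under pics/ and viewed, on a budget of 10 in all, crops included, one or two more only if the job needs it, and the job is handed in when it is done.

```bash
ls; mkdir -p pics; python3 - <<'E'
from cell import ctrl
import cv2,numpy as np
s=ctrl.sense();print(s)
for n in("scene","top"):
    im=ctrl.camera(n);cv2.imwrite(f"pics/{n}0.png",im[:,:,::-1])
for n in("scene","top","wrist"):print(n,ctrl.calibration(n))
E
```

```text
pics
{'t': 0.0, 'joint_pos': array([-1.030759  ,  0.50188293, -0.42677607,  1.55148314,  0.22078579,
        1.13830515, -0.21029834]), 'joint_vel': array([-0.00111347,  0.00167509, -0.00148265,  0.00019069,  0.00053363,
        0.00164299,  0.00191221]), 'joint_torque': array([-3.26341760e-04, -5.66592658e+01, -5.81647038e+00, -2.79118091e+01,
       -6.85651903e-02,  3.08591430e-02,  2.13414005e-04]), 'ee_pos': array([0.17751688, 0.62458526, 0.2506412 ]), 'eef_rot': array([ 0.70105004, -0.09767438,  0.09742383, -0.69964073]), 'ft_force': array([0.00078932, 0.35133277, 0.39232181]), 'wrist_torque': array([ 0.0457161 , -0.01034927, -0.03708257]), 'finger_gap': 0.0919381823769091}
scene {'intrinsics': array([[514.91307091,   0.        , 318.58913811],
       [  0.        , 514.91307091, 192.87629392],
       [  0.        ,   0.        ,   1.        ]]), 'k1': -0.045479431879027206, 'origin': array([ 1.2113627 , -0.63136655,  0.75442594]), 'attitude': array([0.3816407 , 0.17887341, 0.38663807, 0.8202839 ])}
top {'intrinsics': array([[507.99706348,   0.        , 318.01540841],
       [  0.        , 507.99706348, 197.0437381 ],
       [  0.        ,   0.        ,   1.        ]]), 'k1': -0.15363344619949681, 'origin': array([ 0.36087855, -0.07748687,  1.22931286]), 'attitude': array([ 0.06740216, -0.06619883, -0.70364945,  0.70423868])}
wrist {'intrinsics': array([[345.01817124,   0.        , 314.42498251],
       [  0.        , 345.01817124, 196.2755255 ],
       [  0.        ,   0.        ,   1.        ]]), 'k1': -0.0492437953747601, 'T_tool_cam': array([[ 2.03135571e-03, -9.60176005e-01, -2.79388464e-01,
        -7.42692287e-02],
       [ 4.73050986e-04,  2.79389932e-01, -9.60177610e-01,
        -1.33328828e-01],
       [ 9.99997825e-01,  1.81829728e-03,  1.02175254e-03,
         2.21493983e-05],
       [ 0.00000000e+00,  0.00000000e+00,  0.00000000e+00,
         1.00000000e+00]])}
```

View pics/top0.png

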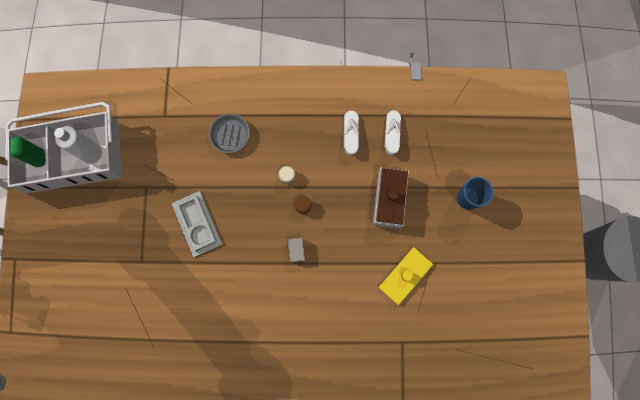

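View pics/scene0.png

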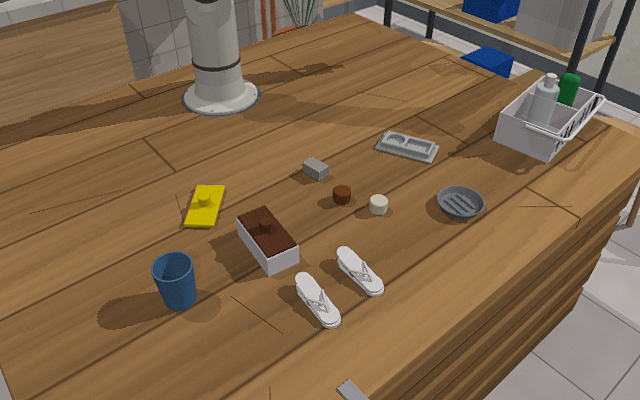

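The top view shows the cream soap at (287,174), brown decoy (302,204), pumice (297,250), base (197,224), lid pair (391,197), yellow decoy (406,276), clips (351,132) and (393,132), holder (230,134) and cup (475,194). Both views agree.

```bash
cat > h.py <<'E'
import numpy as np,cv2
from cell import ctrl
from scipy.spatial.transform import Rotation as R
F=np.diag([1.,-1,-1])
def cam(n,s=None):
    c=ctrl.calibration(n);K=c["intrinsics"];d=np.array([c["k1"],0,0,0.])
    if n=="wrist":
        s=s or ctrl.sense();T=c["T_tool_cam"];Rt=R.from_quat(s["eef_rot"]).as_matrix()
        return K,d,Rt@T[:3,:3]@F,Rt@T[:3,3]+s["ee_pos"]
    return K,d,R.from_quat(c["attitude"]).as_matrix()@F,c["origin"]
def unproj(C,px,z):
    K,d,Rc,o=C
    u=cv2.undistortPoints(np.float64(px).reshape(-1,1,2),K,d).reshape(-1,2)
    r=np.c_[u,np.ones(len(u))]@Rc.T
    return o+r*((z-o[2])/r[:,2])[:,None]
def proj(C,P):
    K,d,Rc,o=C
    return cv2.projectPoints((np.float64(P).reshape(-1,3)-o)@Rc,np.zeros(3),np.zeros(3),K,d)[0].reshape(-1,2)
def blob(mask,near):
    n,l,st,ce=cv2.connectedComponentsWithStats(mask.astype(np.uint8))
    k=1+np.argmin(np.linalg.norm(ce[1:]-near,axis=1)+1e3*(st[1:,4]<40))
    ct=cv2.findContours((l==k).astype(np.uint8),0,1)[0][0]
    return ct.reshape(-1,2).astype(float),ce[k]
def rect(P):
    """centre, sides, yaw of long side from world points"""
    c,(w,h),a=cv2.minAreaRect(np.float32(P[:,:2]*1000))
    if w<h:w,h,a=h,w,a+90
    return np.round(c,1),np.round([w,h],1),round((a+90)%180-90,1)
E
python3 - <<'E'
from h import *
s=ctrl.sense();print(np.round(R.from_quat(s["eef_rot"]).as_matrix(),3))
im=cv2.imread("pics/top0.png");hsv=cv2.cvtColor(im,cv2.COLOR_BGR2HSV).astype(int);H,S,V=hsv.transpose(2,0,1)
C=cam("top")
for n,p in dict(soap=(287,174),pum=(297,250),base=(197,224),lid=(391,197),wood=(290,230),dark=(395,197)).items():print(n,hsv[p[1],p[0]])
gray=(S<70)
for n,p,z in (("soap",(287,174),.03),("pum",(297,250),.03),("base",(197,224),.006),("hold",(230,134),.02)):
    m=gray if n!="soap" else (S<110)&(V>160)
    ct,ce=blob(m,p);print(n,ce,rect(unproj(C,ct,z)))
m=(V<105)&(S>100)
ct,ce=blob(m,(393,196));print("lid",ce,rect(unproj(C,ct,.053)))
E
```

```text
[[ 0.962 -0.001  0.273]
 [-0.273 -0.002  0.962]
 [-0.    -1.    -0.002]]
soap [ 22  48 220]
pum [ 18  25 151]
base [ 42   7 172]
lid [ 11 161  84]
wood [ 15 137 134]
dark [ 11 160  86]
soap [285.99470899 173.18518519] (array([650. ,   2.5]), array([35.1, 34.1]), 0.6)
pum [295.90778098 249.5129683 ] (array([464.6, -23. ]), array([55.5, 35.1]), 7.4)
base [196.38449283 223.53319172] (array([529.7, 223.4]), array([147.7,  79.1]), 24.8)
hold [228.91640127 132.86783439] (array([756.3, 147.9]), array([101.3,  99.8]), 45.4)
lid [391.85289855 195.8615942 ] (array([ 590.4, -250.3]), array([129.8,  61.2]), -7.4)
```

```bash
cat >> h.py <<'E'
def go(x,y,z,yaw=None):
    """units of tool x,y,z to reach the TCP target (mm), and turn units to bring tool x to yaw deg (mod 180)"""
    s=ctrl.sense();Rt=R.from_quat(s["eef_rot"]).as_matrix()
    u=Rt.T@(np.array([x,y,z])/1000-s["ee_pos"])/.025
    a=np.degrees(np.arctan2(Rt[1,0],Rt[0,0]))
    print("units",np.round(u,2),"yaw %.1f"%a,"turn",None if yaw is None else round(-(((yaw-a)+90)%180-90)/60,3),"t",round(s["t"],2),np.round(s["ee_pos"]*1000,1),"gap",round(s["finger_gap"]*1000,1),"F",np.round(s["ft_force"],1))
E
python3 -m crank '[[1,0,0,0,-0.17],[1,0,0,0,-0.17],[1,0,0,0,-0.17],[1,0,0,0,-0.167],[1,0.2,0,-0.985,0],[1,0.2,0,-0.985,0],[1,0.2,0,-0.985,0],[1,0.2,0,-0.985,0],[1,0.2,0,-0.985,0],[1,0.2,0,-0.985,0],[1,0.2,0,-0.985,0],[1,0.2,0,-0.985,0],[1,0.2,0,-0.985,0],[1,0.2,0,-0.985,0],[1,0.2,0,-0.985,0],[1,0.2,0,-0.985,0],[1,0.2,0,-0.985,0],[1,0.2,0,-0.985,0],[1,0.2,0,-0.985,0],[1,0.2,0,-0.985,0]]'
python3 -c "
from h import *
go(650,2.5,150,24.8);print(ctrl.sense()['joint_pos'].round(2))"
```

```text
t: 2.6
ee_pos: [0.4154, 0.3001, 0.2514]
eef_rot: [0.691, 0.151, -0.152, -0.691]
ft_force: [0.5, -0.0, 0.0]
finger_gap: 0.0919
units [  3.54   4.05 -14.74] yaw 24.8 turn -0.001 t 2.6 [415.4 300.1 251.4] gap 91.9 F [ 0.5 -0.   0. ]
[-0.26  0.26 -0.49  1.89  0.14  1.03  1.2 ]
```

```bash
python3 -m crank '[[1,0.24,0,-0.98,0],[1,0.24,0,-0.98,0],[1,0.24,0,-0.98,0],[1,0.24,0,-0.98,0],[1,0.24,0,-0.98,0],[1,0.24,0.4,-0.98,0],[1,0.24,0.4,-0.98,0],[1,0.24,0.4,-0.98,0],[1,0.24,0.4,-0.98,0],[1,0.24,0.4,-0.98,0],[1,0.24,0.4,-0.98,0],[1,0.24,0.4,-0.98,0],[1,0.24,0.4,-0.98,0],[1,0.24,0.4,-0.98,0],[1,0.24,0.4,-0.98,0],[1,0,0,0,0]]'
python3 - <<'E'
from h import *
s=ctrl.sense();im=ctrl.camera("wrist");cv2.imwrite("pics/w1.png",im[:,:,::-1])
go(650,2.5,150,24.8);C=cam("wrist",s)
p=proj(C,[[.65,.0025,.03],[.65,.0025,0]]);print(p)
H,S,V=cv2.cvtColor(im,cv2.COLOR_RGB2HSV).astype(int).transpose(2,0,1)
m=(S<110)&(V>120)
ct,ce=blob(m,p[0]);print(ce,len(ct),rect(unproj(C,ct,.03)))
E
```

```text
t: 4.6
ee_pos: [0.6515, 0.0016, 0.1501]
eef_rot: [0.691, 0.15, -0.151, -0.691]
ft_force: [-0.6, -0.6, -0.3]
finger_gap: 0.0922
units [-0.06  0.03 -0.03] yaw 24.6 turn -0.003 t 4.65 [651.    3.8 150.8] gap 92.2 F [-0.8  0.9 -0.2]
[[317.59904355 196.39697143]
 [317.30880601 186.58243457]]
[317.23460026 194.37876802] 194 (array([648.5,   1.8]), array([43.6, 40.6]), 23.3)
```

View pics/w1.png

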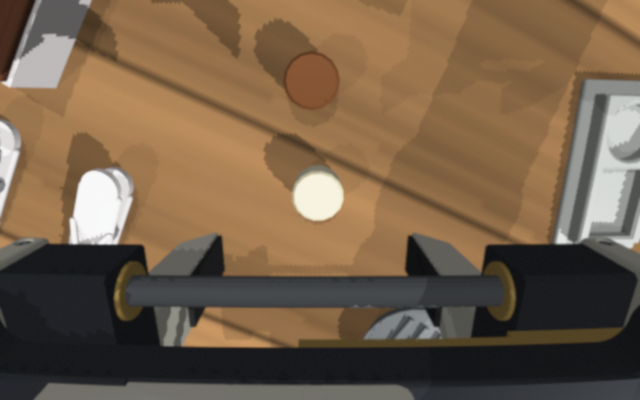

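Soap at (317,195) agrees with the earlier estimate (650, 2.5). The brown decoy is at (311,80), clear of the fingers.

```bash
python3 -m crank '[[1,0,0.9,0,0],[1,0,0.9,0,0],[1,-0.02,0.9,0,0],[1,0,0.9,0,0],[1,0,0.6,0,0],[1,0,0.3,0,0],[0,0,0,0,0],[0,0,0,0,0],[0,0,0,0,0],[0,0,0,0,0],[0,0,0,0,0]]'
python3 -c "
from h import *
go(650,2.5,38,24.8)"
```

```text
t: 6.02
ee_pos: [0.6506, 0.0047, 0.0395]
eef_rot: [0.691, 0.152, -0.151, -0.691]
ft_force: [0.5, 0.0, 0.7]
finger_gap: 0.0468
units [-0.06  0.06 -0.07] yaw 24.8 turn -0.001 t 6.03 [650.6   4.7  39.5] gap 46.8 F [0.5 0.  0.7]
```

```bash
python3 -m crank '[[0,0,0,0,0],[0,0,0,0,0],[0,0,-0.5,0,0],[0,0,-1,0,0],[0,0,-0.9,0,0],[0,-0.2,0,1,0],[0,-0.2,0,1,0],[0,-0.2,0,1,0],[0,-0.2,0,1,0],[0,-0.2,0,1,0],[0,-0.2,0,1,0],[0,-0.2,0,1,0],[0,-0.2,0,1,0],[0,-0.2,0,0.9,0],[0,-0.2,0,0.9,0],[0,0,0,0,0],[0,0,0,0,0]]'
python3 - <<'E'
from h import *
s=ctrl.sense();im=ctrl.camera("wrist");cv2.imwrite("pics/w2.png",im[:,:,::-1])
go(499.7,209.6,100,24.8);C=cam("wrist",s)
b=R.from_euler('z',24.8,degrees=True).as_matrix()
P=np.array([[-33,0,20],[26,0,20],[-73.5,39,6],[-73.5,-39,6],[73.5,39,6],[73.5,-39,6],[-62.5,29,17],[-62.5,-29,17]])/1000@b.T+[.5297,.2234,0]
print(proj(C,P).round(0))
E
```

```text
t: 8.15
ee_pos: [0.5034, 0.2055, 0.0998]
eef_rot: [0.691, 0.152, -0.151, -0.69]
ft_force: [0.2, -0.4, -0.2]
finger_gap: 0.0388
units [-0.06 -0.02  0.22] yaw 24.7 turn -0.002 t 8.2 [503.5 205.2  99.6] gap 39.0 F [ 0.4  0.3 -0. ]
[[324. 212.]
 [324. 292.]
 [383. 147.]
 [265. 147.]
 [372. 335.]
 [273. 335.]
 [369. 167.]
 [278. 167.]]
```

View pics/w2.png

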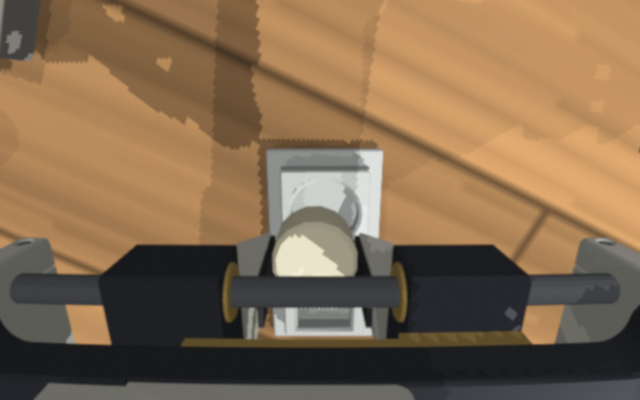

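Soap is held at (315,250). The base foot's near corners are at (266,150) and (384,150), about 3 px lower than predicted, and the round well is at (325,210).

```bash
python3 - <<'E'
from h import *
s=ctrl.sense();C=cam("wrist",s);im=cv2.imread("pics/w2.png")
a=np.linspace(0,2*np.pi,73);Rt=R.from_quat(s["eef_rot"]).as_matrix()
for dx in(-4,-2,0,2):
    f=lambda r,h:proj(C,s["ee_pos"]+np.c_[r*np.cos(a)+dx/1000,0*a+h,r*np.sin(a)]@Rt.T)
    t,m,b=f(.02,.0085),f(.02,.0335),f(.015,.0385)
    print(dx,"top front row",t[:,1].min().round(1),"cols",t[:,0].min().round(),t[:,0].max().round(),"side rows",m[:,1].min().round(1),b[:,1].min().round(1))
H,S,V=cv2.cvtColor(im,cv2.COLOR_BGR2HSV).astype(int).transpose(2,0,1)
print("col315",[(r,H[r,315],S[r,315],V[r,315]) for r in range(190,250,3)])
g=cv2.cvtColor(im,cv2.COLOR_BGR2GRAY).astype(int)
print("edges rows", [ (c,[r for r in range(135,175) if S[r,c]<60][0]) for c in (285,300,320,340,365)])
print("row180", S[160,258:275],S[160,375:392])
print("well row", g[180:210,325])
cv2.imwrite("pics/w2c.png",cv2.resize(im[135:275,240:400],None,fx=4,fy=4,interpolation=2))
E
```

```text
-4 top front row 216.8 cols 272.0 361.0 side rows 200.2 206.5
-2 top front row 221.1 cols 273.0 361.0 side rows 203.9 210.2
0 top front row 225.4 cols 273.0 360.0 side rows 207.7 213.8
2 top front row 229.6 cols 273.0 360.0 side rows 211.4 217.4
col315 [(190, np.int64(60), np.int64(6), np.int64(210)), (193, np.int64(60), np.int64(6), np.int64(209)), (196, np.int64(60), np.int64(7), np.int64(211)), (199, np.int64(55), np.int64(7), np.int64(211)), (202, np.int64(65), np.int64(7), np.int64(210)), (205, np.int64(47), np.int64(10), np.int64(185)), (208, np.int64(22), np.int64(42), np.int64(116)), (211, np.int64(24), np.int64(42), np.int64(115)), (214, np.int64(25), np.int64(42), np.int64(114)), (217, np.int64(24), np.int64(42), np.int64(114)), (220, np.int64(24), np.int64(41), np.int64(118)), (223, np.int64(24), np.int64(43), np.int64(149)), (226, np.int64(25), np.int64(42), np.int64(152)), (229, np.int64(24), np.int64(42), np.int64(158)), (232, np.int64(23), np.int64(44), np.int64(158)), (235, np.int64(24), np.int64(42), np.int64(157)), (238, np.int64(23), np.int64(44), np.int64(158)), (241, np.int64(23), np.int64(43), np.int64(160)), (244, np.int64(23), np.int64(44), np.int64(205)), (247, np.int64(25), np.int64(34), np.int64(233))]
edges rows [(285, 149), (300, 148), (320, 148), (340, 148), (365, 148)]
row180 [128 129 126 126 127 126 125 100  47  12   6   7   7   7   5   7   7] [  3   3   5   3   3   3   8  29  78 119 128 128 129 128 128 129 129]
well row [208 207 207 207 207 207 207 208 207 208 207 207 207 207 207 208 207 207
 208 207 208 208 207 207 207 204 193 167 134 113]
```

View pics/w2c.png

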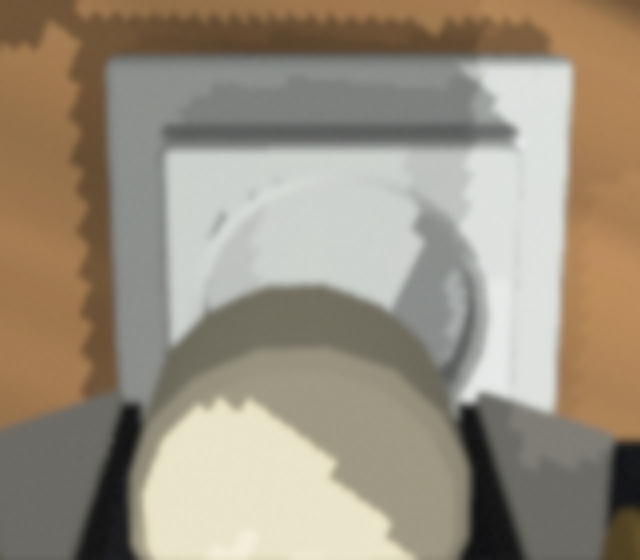

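Soap sits about 1 mm to −x in the hand and 0.7 mm off sideways, so I shift by +0.02 / +0.25 and lower.

```bash
python3 -m crank '[[0,0.02,0,0.25,0],[0,0,0.4,0,0],[0,0,0.5,0,0],[0,0,0.4,0,0],[0,0,0.3,0,0],[0,0,0.25,0,0],[0,0,0.2,0,0],[0,0,0,0,0],[0,0,0,0,0]]'
python3 -c "
from h import *
go(499.7,209.6,47.5,24.8)"
```

```text
t: 9.32
ee_pos: [0.5004, 0.2123, 0.0482]
eef_rot: [-0.691, -0.152, 0.152, 0.691]
ft_force: [-0.1, -0.7, -0.2]
finger_gap: 0.0392
units [-0.07  0.03 -0.09] yaw 24.8 turn -0.001 t 9.32 [500.4 212.3  48.2] gap 39.2 F [-0.1 -0.7 -0.2]
```

```bash
python3 -m crank '[[0.7,0,0.02,0,0],[0.7,0,0,0,0],[0.7,0,0,0,0],[0.7,0,-0.4,0,0],[0.8,0,-1,0,0],[1,0,-1,0,0],[1,0,-0.4,0,0.145],[1,0,0,0,0.145],[1,-0.26,0,-0.91,0],[1,-0.26,0,-0.91,0],[1,-0.26,0,-0.91,0],[1,-0.26,0,-0.91,0],[1,-0.26,0,-0.91,0],[1,-0.26,0,-0.91,0],[1,-0.26,0,-0.91,0],[1,-0.26,0,-0.91,0],[1,-0.26,0,-0.91,0],[1,-0.28,0,-0.91,0],[1,0,0,0,0]]'
python3 - <<'E'
from h import *
s=ctrl.sense();im=ctrl.camera("wrist");cv2.imwrite("pics/w3.png",im[:,:,::-1])
go(464.6,-23,39,7.4);C=cam("wrist",s)
p=proj(C,[[.4646,-.023,.03]]);print(p)
H,S,V=cv2.cvtColor(im,cv2.COLOR_RGB2HSV).astype(int).transpose(2,0,1)
x,y=p[0].astype(int);print(S[y,x],V[y,x])
m=(S<50)&(V>120)
ct,ce=blob(m,p[0]);print(ce,len(ct),ct.min(0),ct.max(0),rect(unproj(C,ct,.03)))
E
```

```text
t: 11.7
ee_pos: [0.4643, -0.0236, 0.118]
eef_rot: [0.706, 0.044, -0.044, -0.705]
ft_force: [-0.4, 0.1, 0.0]
finger_gap: 0.0917
units [-0.01  3.16 -0.03] yaw 7.3 turn -0.002 t 11.75 [464.7 -22.2 118. ] gap 91.9 F [0.6 0.1 0.4]
[[316.40207665 210.92140115]]
20 180
[316.80376344 210.54543011] 241 [292. 174.] [342. 248.] (array([465.5, -22.6]), array([52.9, 33.7]), 7.1)
```

View pics/w3.png

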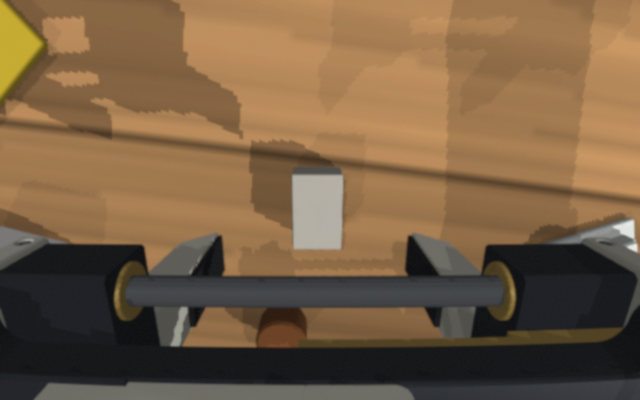

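```bash
python3 -m crank '[[1,0,0.9,0,0],[1,0,0.9,0,0],[1,0,0.8,0,0],[1,0,0.4,0,0],[1,0,0.16,0,0],[0,0,0,0,0],[0,0,0,0,0],[0,0,0,0,0],[0,0,0,0,0],[0,0,0,0,0],[0,0,0,0,0],[0,0,0,0,0],[0,0,0,0,0]]'
python3 -c "
from h import *
go(464.6,-23,39,7.4)"
python3 -m crank '[[0,0,-0.3,0,0],[0,0,-0.9,0,0],[0,0,-0.9,0,-0.145],[0,0,-0.9,0,-0.145],[0,0.94,0,0.985,0],[0,0.94,0,0.985,0],[0,0.94,0,0.985,0],[0,0.94,0,0.985,0],[0,0.94,0,0.985,0],[0,0.94,0,0.985,0],[0,0.94,0,0.985,0],[0,0.95,0,0.985,0],[0,0,0,0,0],[0,0,0,0,0]]'
python3 - <<'E'
from h import *
s=ctrl.sense();im=ctrl.camera("wrist");cv2.imwrite("pics/w4.png",im[:,:,::-1])
go(553.1,235.2,47.5,24.8);C=cam("wrist",s)
b=R.from_euler('z',24.8,degrees=True).as_matrix()
P=np.array([[-33,0,38],[-73.5,39,6],[-73.5,-39,6],[73.5,39,6],[73.5,-39,6],[-3.5,0,20],[-13,0,38],[-53,0,38]])/1000@b.T+[.5300,.2243,0]
print(proj(C,P).round(1))
Rt=R.from_quat(s["eef_rot"]).as_matrix()
print(proj(C,s["ee_pos"]+np.array([[-27,9,17],[-27,9,-17],[-27,34,17],[-27,34,-17]])/1000@Rt.T).round(1))
cv2.imwrite("pics/w4c.png",cv2.resize(im[90:290,200:440,::-1],None,fx=3,fy=3,interpolation=2))
E
```

```text
t: 13.38
ee_pos: [0.4645, -0.0218, 0.0385]
eef_rot: [-0.706, -0.045, 0.045, 0.706]
ft_force: [0.2, 0.3, 0.6]
finger_gap: 0.0337
units [-0.   -0.02 -0.05] yaw 7.4 turn -0.001 t 13.38 [464.5 -21.8  38.5] gap 33.7 F [0.2 0.3 0.6]
t: 15.12
ee_pos: [0.5525, 0.2351, 0.1133]
eef_rot: [0.691, 0.151, -0.152, -0.69]
ft_force: [-0.6, -0.2, -0.5]
finger_gap: 0.0336
units [0.04 2.63 0.02] yaw 24.7 turn -0.002 t 15.18 [552.6 234.4 113.3] gap 34.1 F [-0.4 -0.3 -0.8]
[[315.3 125.4]
 [374.5  59.1]
 [255.8  59.4]
 [366.1 262.5]
 [265.  262.7]
 [315.4 168. ]
 [315.4 158.6]
 [315.2  90.6]]
[[355.6 209.8]
 [277.4 210. ]
 [349.9 194.1]
 [282.5 194.2]]
```

View pics/w4c.png

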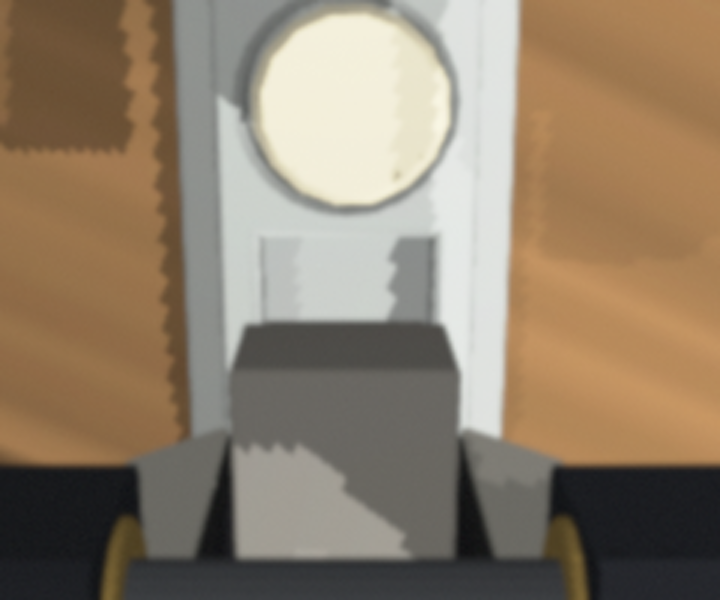

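Soap is seated centrally in its well: ring even, centre (317,126). The pumice is held square just in front of the oblong well, whose edge is at row 169 (168 predicted). Lowering with a small correction.

```bash
python3 -m crank '[[0,0.03,0.5,0.06,0],[0,0,0.7,0,0],[0,0,0.4,0,0],[0,0,0.3,0,0],[0,0,0.3,0,0],[0,0,0.25,0,0],[0,0,0.2,0,0],[0,0,0,0,0],[0,0,0,0,0]]'
python3 -c "
from h import *
go(553.1,235.2,46.5,24.8)"
```

```text
t: 16.3
ee_pos: [0.553, 0.2377, 0.0474]
eef_rot: [-0.691, -0.152, 0.152, 0.691]
ft_force: [0.2, -0.1, -0.2]
finger_gap: 0.0337
units [-0.04  0.03 -0.09] yaw 24.8 turn -0.001 t 16.3 [553.  237.7  47.4] gap 33.7 F [ 0.2 -0.1 -0.2]
```

```bash
python3 -m crank '[[0.65,0,0.02,0,0],[0.65,0,0,0,0],[0.65,0,0,0,0],[0.65,0,-0.4,0,0],[0.8,0,-1,0,0],[1,0,-1,0,0],[1,0,-1,0,0.134],[1,0,-1,0,0.134],[1,0,-0.1,0,0.134],[1,0,0,0,0.134],[1,0.2,0,-0.955,0],[1,0.2,0,-0.955,0],[1,0.2,0,-0.955,0],[1,0.2,0,-0.955,0],[1,0.2,0,-0.955,0],[1,0.2,0,-0.955,0],[1,0.2,0,-0.955,0],[1,0.2,0,-0.955,0],[1,0.2,0,-0.955,0]]'
python3 - <<'E'
from h import *
s=ctrl.sense();im=ctrl.camera("top");cv2.imwrite("pics/t2.png",im[:,:,::-1])
C=cam("top");b=R.from_euler('z',24.8,degrees=True).as_matrix()
P=np.array([[-33,0,38],[26,0,38]])/1000@b.T+[.530,.2243,0]
p=proj(C,P);print(p,s["joint_pos"].round(2))
H,S,V=cv2.cvtColor(im,cv2.COLOR_RGB2HSV).astype(int).transpose(2,0,1)
ct,ce=blob((S>28)&(S<110)&(V>140),p[0]);print("soap",ce,rect(unproj(C,ct,.038)))
ct,ce=blob((S<60),[197,224]);print("base",rect(unproj(C,ct,.006)),len(ct))
E
python3 -m crank '[[1,0.2,0,-0.955,0],[1,0.2,0,-0.955,0],[1,0.2,0,-0.955,0],[1,0.2,0,-0.955,0],[1,0.2,0,-0.955,0],[1,0.2,0,-0.955,0],[1,0.2,0,-0.955,0],[1,0.2,0,-0.955,0],[1,0.2,0,-0.955,0],[1,0.2,0,-0.955,0],[1,0.2,0,-0.955,0],[1,0,0,0,0],[1,0,0,0,0]]'
python3 - <<'E'
from h import *
s=ctrl.sense();im=ctrl.camera("wrist");cv2.imwrite("pics/w5.png",im[:,:,::-1])
go(590.4,-250.3,43,-7.4);C=cam("wrist",s)
b=R.from_euler('z',-7.4,degrees=True).as_matrix()
P=np.array([[-65.5,32,53],[-65.5,-32,53],[65.5,32,53],[65.5,-32,53],[0,0,75],[0,0,53],[-67.5,34,0],[-67.5,-34,0]])/1000@b.T+[.5904,-.2503,0]
print(proj(C,P).round(0))
E
```

```text
t: 18.68
ee_pos: [0.5701, 0.0181, 0.16]
eef_rot: [-0.706, 0.045, -0.046, 0.706]
ft_force: [-0.3, -0.2, -1.1]
finger_gap: 0.0919
[[197.82529995 233.70750257]
 [188.63175043 211.45296894]] [ 0.05  0.44 -0.16  1.84  0.09  0.87  1.29]
soap [197.56435644 234.24257426] (array([498.2, 211.2]), array([36.6, 35.9]), -89.6)
base (array([550.9, 110.8]), array([520.4, 356.5]), -7.3) 776
t: 20.35
ee_pos: [0.5908, -0.2475, 0.1591]
eef_rot: [-0.705, 0.045, -0.045, 0.706]
ft_force: [0.6, 0.4, -0.4]
finger_gap: 0.0916
units [ 0.    4.65 -0.14] yaw -7.3 turn 0.002 t 20.4 [ 590.8 -247.1  159.1] gap 91.7 F [-0.   0.5 -0. ]
[[358. 110.]
 [263. 110.]
 [352. 282.]
 [270. 282.]
 [311. 212.]
 [311. 202.]
 [352. 105.]
 [270. 105.]]
```

View pics/w5.png

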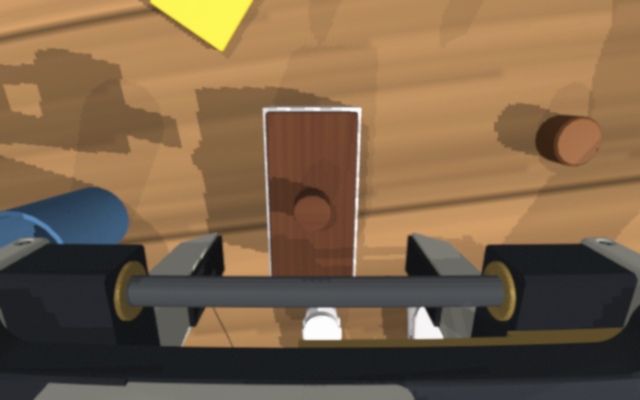

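Lid pair: plate corners (267,112) and (357,112), knob (312,212), all within 2 px of prediction. Checking cup clearance before going down.

```bash
python3 -c "
from h import *
C=cam('top')
print(unproj(C,[(479,191),(471,196)],.09)[0],unproj(C,[(471,196)],0))
b=R.from_euler('z',-7.4,degrees=True).as_matrix()
for c,z in (((351,132),.03),((393,132),.03)): print(((unproj(C,[c],z)[0]-[.5904,-.2503,0])@b*1000).round())
print(((unproj(C,[(478,192)],.09)[0]-[.5904,-.2503,0])@b*1000).round())"
```

```text
[ 0.593632   -0.44965651  0.09      ] [[ 0.59922479 -0.45765036  0.        ]]
[151. 114.  30.]
[164.  11.  30.]
[  26. -195.   90.]
```

```bash
python3 -m crank '[[1,0,0.4,-0.12,0],[1,0,0.9,0,0],[1,0,0.9,0,0],[1,0,0.9,0,0],[1,0,0.7,0,0],[1,0,0.5,0,0],[1,0,0.35,0,0],[1,0,0,0,0],[0.6,0,0,0,0],[0.6,0,0,0,0],[0,0,0,0,0],[0,0,0,0,0],[0,0,0,0,0]]'
python3 -c "
from h import *
go(590.4,-250.3,43,-7.4)"
```

```text
t: 22.02
ee_pos: [0.5908, -0.2515, 0.0436]
eef_rot: [-0.706, 0.045, -0.046, 0.706]
ft_force: [0.3, 2.1, 5.5]
finger_gap: 0.0675
units [-0.02  0.02  0.05] yaw -7.4 turn 0.0 t 22.02 [ 590.8 -251.5   43.6] gap 67.5 F [0.3 2.1 5.5]
```

```bash
python3 -m crank '[[0,0,-0.1,0,0],[0,0,-0.3,0,0],[0,0,-0.5,0,0],[0,0,-0.6,0,0],[0,0,-0.6,0,-0.087],[0,0,-0.5,0,-0.09],[0,0,-0.3,0,-0.09],[0,0,-0.16,0,-0.09],[0,0,0,0,-0.09],[0,0,0,0,-0.09]]'
python3 -m crank '[[0,0.1,0,0.3,0],[0,0.2,0,0.6,0],[0,0.25,0,0.8,0],[0,0.25,0,0.8,0],[0,0.25,0,0.8,0],[0,0.25,0,0.8,0],[0,0.25,0,0.8,0],[0,0.25,0,0.8,0],[0,0.25,0,0.8,0],[0,0.25,0,0.8,0],[0,0.25,0,0.8,0],[0,0.25,0,0.8,0],[0,0.25,0,0.8,0],[0,0.25,0,0.8,0],[0,0.25,0,0.8,0],[0,0.25,0,0.8,0],[0,0.25,0,0.8,0],[0,0.25,0,0.8,0]]'
python3 -c "
from h import *
go(530.4,225,120,24.8)"
```

```text
t: 23.28
ee_pos: [0.5906, -0.2521, 0.1208]
eef_rot: [0.691, 0.153, -0.153, -0.69]
ft_force: [-0.3, -0.1, -2.0]
finger_gap: 0.0676
t: 25.52
ee_pos: [0.5437, 0.1055, 0.1195]
eef_rot: [0.691, 0.152, -0.152, -0.691]
ft_force: [-1.0, -0.4, -1.9]
finger_gap: 0.068
units [ 1.53 -0.02  4.56] yaw 24.8 turn 0.0 t 25.52 [543.7 105.5 119.5] gap 68.0 F [-1.  -0.4 -1.9]
```

```bash
python3 -m crank '[[0,0.25,0,0.8,0],[0,0.25,0,0.8,0],[0,0.25,0,0.8,0],[0,0.25,0,0.7,0],[0,0.22,0,0.6,0],[0,0.2,0,0.5,0],[0,0.1,0,0.4,0],[0,0,0,0,0],[0,0,0,0,0]]'
python3 - <<'E'
from h import *
s=ctrl.sense();im=ctrl.camera("wrist");cv2.imwrite("pics/w6.png",im[:,:,::-1])
go(530.4,225,120,24.8);C=cam("wrist",s)
b=R.from_euler('z',24.8,degrees=True).as_matrix()
P=np.array([[-73.5,39,6],[-73.5,-39,6],[73.5,39,6],[73.5,-39,6]])/1000@b.T+[.5304,.225,0]
print("base",proj(C,P).round(1))
Rt=R.from_quat(s["eef_rot"]).as_matrix()
# tool: lid origin is 43.6 below TCP -> tool y=+43.6
L=lambda x,h,z:[x,43.6-h,z]
print("lid",proj(C,s["ee_pos"]+np.array([L(-67.5,0,34),L(-67.5,0,-34),L(-67.5,46,34),L(-67.5,46,-34),L(-65.5,53,32),L(-65.5,53,-32),L(0,75,0)])/1000@Rt.T).round(1))
E
```

```text
t: 26.65
ee_pos: [0.5304, 0.2237, 0.1193]
eef_rot: [0.691, 0.152, -0.152, -0.69]
ft_force: [0.1, 0.4, -1.6]
finger_gap: 0.0673
units [ 0.02 -0.03  0.05] yaw 24.8 turn -0.001 t 26.7 [530.4 223.6 119.3] gap 67.8 F [ 0.3 -1.4 -1.7]
base [[373.7  98.9]
 [260.9  99.1]
 [365.5 287.4]
 [269.2 287.6]]
lid [[384.  111. ]
 [248.2 111.3]
 [407.9 116.1]
 [225.3 116.5]
 [407.1 123. ]
 [226.4 123.3]
 [317.2 320.8]]
```

View pics/w6.png

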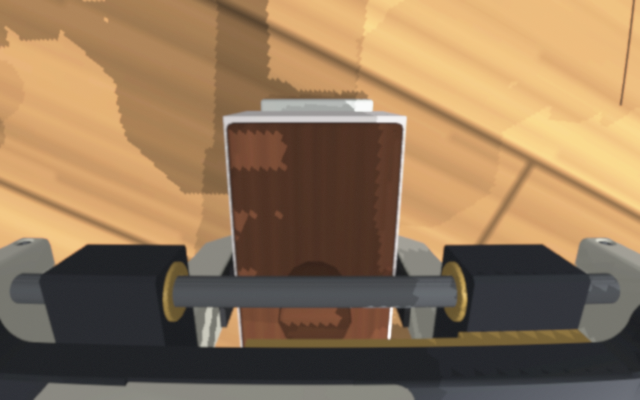

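Base near edge (262–373, row 100) and lid rim (224–406, row 117) match predictions to about 1.5 px. Lowering slowly.

```bash
python3 -m crank '[[0,0.02,0.3,0.06,0],[0,0,0.5,0,0],[0,0,0.5,0,0],[0,0,0.4,0,0],[0,0,0.3,0,0],[0,0,0.15,0,0],[0,0,0.05,0,0],[0,0,0.1,0,0],[0,0,0.1,0,0],[0,0,0,0,0]]'
python3 -c "
from h import *
go(530.4,225,49.6,24.8)"
```

```text
t: 27.95
ee_pos: [0.53, 0.226, 0.0594]
eef_rot: [0.691, 0.152, -0.152, -0.691]
ft_force: [-0.6, -0.0, -1.8]
finger_gap: 0.068
units [-0.    0.39 -0.04] yaw 24.8 turn 0.0 t 27.95 [530.  226.   59.4] gap 68.0 F [-0.6 -0.  -1.8]
```

```bash
python3 -m crank '[[0,0,0.1,0,0],[0,0,0.1,0,0],[0,0,0.1,0,0],[0,0,0.07,0,0],[0,0,0.03,0,0],[0,0,0,0,0]]'
python3 -c "
from h import *
go(530.4,225,49.6,24.8)"
```

```text
t: 28.7
ee_pos: [0.53, 0.2261, 0.0496]
eef_rot: [0.691, 0.152, -0.152, -0.691]
ft_force: [-0.0, -0.4, 0.8]
finger_gap: 0.0676
units [-0.01 -0.   -0.05] yaw 24.8 turn 0.0 t 28.7 [530.  226.1  49.6] gap 67.6 F [-0.  -0.4  0.8]
```

```bash
python3 -m crank '[[0,0,0.05,0,0],[0,0,0,0,0],[0.85,0,0,0,0],[1,0,0,0,0],[1,0,0,0,0],[1,0,0,0,0],[1,0,-0.2,0,0],[1,0,-0.6,0,0],[1,0,-1,0,0],[1,0,-1,0,0],[1,0,-0.7,0,0],[1,0,0,0,0],[1,0,0,0,0],[1,0,0,0,0]]'
python3 - <<'E'
from h import *
s=ctrl.sense();im=ctrl.camera("wrist");cv2.imwrite("pics/w7.png",im[:,:,::-1])
go(530.4,225,88,24.8);C=cam("wrist",s)
b=R.from_euler('z',24.8,degrees=True).as_matrix()
P=np.array([[-65.5,32,59],[-65.5,-32,59],[-67.5,34,52],[-67.5,-34,52],[-73.5,39,6],[-73.5,-39,6],[0,0,81],[-13,0,81],[0,13,81],[0,-13,81],[13,0,81]])/1000@b.T+[.5304,.225,0]
print(proj(C,P).round(1))
E
```

```text
t: 30.45
ee_pos: [0.5293, 0.2257, 0.1346]
eef_rot: [0.691, 0.151, -0.153, -0.69]
ft_force: [-0.1, -0.7, -0.4]
finger_gap: 0.0916
units [ 0.03  1.87 -0.05] yaw 24.8 turn 0.0 t 30.5 [529.4 225.8 134.6] gap 92.1 F [-0.2 -0.5 -0. ]
[[368.  113.7]
 [260.  113.8]
 [369.7 109.8]
 [258.3 110. ]
 [367.2  99.2]
 [261.   99.4]
 [314.2 230.9]
 [314.1 209.7]
 [336.5 230.9]
 [291.8 231. ]
 [314.2 251.4]]
```

View pics/w7.png

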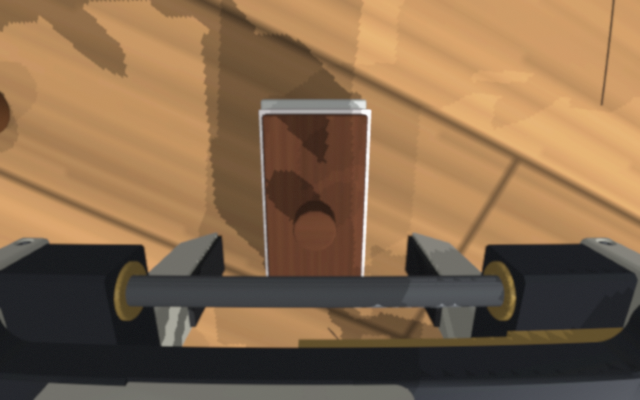

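Inner lid is home (rim 260–371 at row 110, plate foot visible all along), knob at (315,230), within 1 px of prediction.

```bash
python3 -m crank '[[1,0.02,0.4,-0.03,0],[1,0,0.6,0,0],[1,0,0.5,0,0],[1,0,0.3,0,0],[1,0,0.05,0,0],[1,0,0,0,0],[0.4,0,0,0,0],[0.4,0,0,0,0],[0.4,0,0,0,0],[0.4,0,0,0,0],[0.4,0,0,0,0],[0.4,0,0,0,0],[0,0,0,0,0],[0,0,0,0,0],[0,0,0,0,0],[0,0,0,0,0]]'
python3 -c "
from h import *
go(530.4,225,88,24.8)"
```

```text
t: 32.5
ee_pos: [0.5308, 0.2257, 0.0894]
eef_rot: [-0.691, -0.152, 0.152, 0.691]
ft_force: [-0.2, 0.7, -0.3]
finger_gap: 0.0249
units [-0.03  0.06 -0.02] yaw 24.8 turn 0.0 t 32.5 [530.8 225.7  89.4] gap 24.9 F [-0.2  0.7 -0.3]
```

```bash
python3 -m crank '[[0,0,0,0,0],[0,0,-0.05,0,0],[0,0,-0.1,0,0],[0,0,-0.15,0,0],[0,0,-0.2,0,0],[0,0,-0.3,0,0],[0,0,-0.5,0,0],[0,0,-0.5,0,0],[0,0,-0.5,0,0],[0,0,-0.5,0,0],[0,0,-0.4,0,0],[0,0,-0.3,0,0],[0,0,-0.2,0,0],[0,0,-0.15,0,0],[0,0,-0.1,0,0],[0,0,0,0,0],[0,0,0,0,0],[0,0,0,0,0],[0,0,0,0,0]]'
python3 - <<'E'
from h import *
im=ctrl.camera("scene");go(530.4,225,188,24.8)
t=ctrl.camera("top")
cv2.imwrite("pics/fin.png",np.vstack([cv2.resize(im[50:250,300:500],(560,560)),][:1])[:,:,::-1])
C=cam("scene");b=R.from_euler('z',24.8,degrees=True).as_matrix()
P=lambda q:((proj(C,np.array(q)/1000@b.T+[.5304,.225,0])-[300,50])*2.8).round(0)
print("inner rim",P([[67.5,34,52],[67.5,-34,52],[-67.5,-34,52],[-67.5,34,52]]))
print("inner bottom",P([[67.5,-34,6],[-67.5,-34,6]]),"outer plate top",P([[65.5,32,159],[65.5,-32,159],[-65.5,-32,159]]))
E
```

```text
t: 34.88
ee_pos: [0.5308, 0.2256, 0.1881]
eef_rot: [0.691, 0.152, -0.152, -0.691]
ft_force: [0.2, 0.1, -0.2]
finger_gap: 0.0251
units [-0.02  0.   -0.02] yaw 24.8 turn 0.0 t 34.92 [530.8 225.6 188.1] gap 24.7 F [ 0.4  1.  -0.5]
inner rim [[392. 226.]
 [370. 266.]
 [222. 228.]
 [248. 191.]]
inner bottom [[363. 309.]
 [218. 271.]] outer plate top [[408. 120.]
 [387. 155.]
 [234. 120.]]
```

View pics/fin.png

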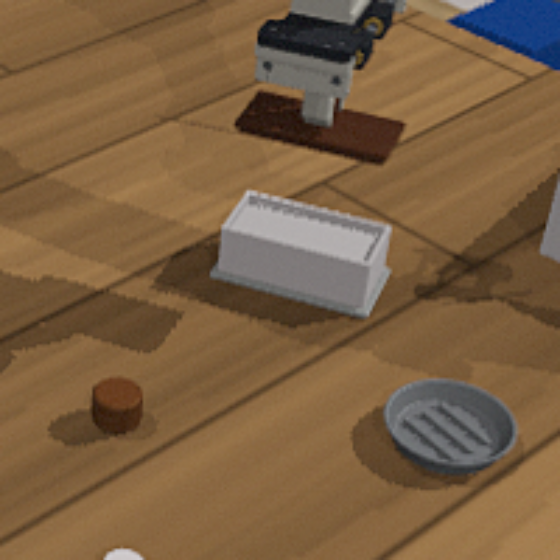

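The outer lid is held level at its predicted place (corners ≈(404,124), (385,160)). The inner lid is seated with its rim at the predicted pixels and its dish empty.

```bash
python3 -c "
from cell import ctrl
ctrl.close_job()"
```

```text
the job is handed in; nothing more can be done
```

The job is done and handed in at about 35 s of the 72 s. The soap and pumice are in their matching wells. The two lids went onto the base together, and the outer lid was then lifted off alone by its knob.

**Soap and pumice:** both went to floor height with no contact force. A later wrist view showed the soap centred in its well. I did not look at the pumice again after releasing it, but the lid closed freely over it.

**Inner lid:** it met the foot plate at the expected height, where the force went from -1.8 to +0.8 N. In the last scene picture its rim matches the predicted pixels to within a few, it sits level, and nothing touches it.

**Outer lid:** it is held level and still, raised about 99 mm. The gripper reads 25 mm on the 26 mm knob.

**Bystanders:** the holder, cup, clips and look-alikes were never touched as far as I could tell. I did not measure them again at the end. No check failed or disagreed by more than about 2 mm.

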